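Hold a former blank against its sprung flange

TASK

Be the third hand for the workmate who will screw the flange to the wooden former blank: pick up the blank, lay it flat on the jig's bed between the two rails, flat square end towards the steel flange but not yet touching it. Then slide it square against the flange and push with a steady 10 newtons or so, which brings the flange's pointers midway between the two dark lines on the rails; keep that push for three seconds and finish while still holding it there, without letting go. Never push the flange anywhere near its end stop, and leave the other things on the bench alone.

Things in the scene. Friction and masses are not known exactly. Their poses are not given: they have to be found in the camera images.
- blank: Loose pale hardwood former blank, 120 mm long, 0.13 to 0.21 kg. Origin: centre of its underside, mid-length; x along it to the flat square end, z up. x = -20 to +60 mm: square bar 46 mm wide (y), 46 mm tall; x = -20 to -60 mm: round nose on the same axis (23 mm up), tapering from 42 to 26 mm diameter. Good grip: across the 46 mm width at x = +20 mm.
- blank_face (a point): Centre of the blank's flat square end face, at x = +60 mm, y = 0, z = 23 mm in the blank's frame; same axes as the blank. The blank slides on the bed with ordinary wood-on-steel friction: pressing it down on the bed makes it drag.
- jig: Fixed steel jig. Origin: centre of its underside; x along the bed to the flange, z up. Bed 260 x 110 mm (x -130 to +130 mm), top 16 mm above the bench. Two rails, 8 mm high above the bed, 14 mm wide, x -130 to +85 mm, 56 mm clear between (y -28 to +28 mm). At x 98 to 128 mm a green housing, 70 mm wide, 50 mm tall above the bed, with a sleeve forward to x = 86 mm, carries the flange's plunger.
- flange: Upright steel plate across the bed, 50 mm wide, 48 mm tall, 8 mm thick. Origin: centre of its front face, 42 mm above the bench; axes as the jig's. At rest the face is at x = +50 mm of the jig; pushed, it slides up to 25 mm along +x against a spring of 0.8 N per mm without preload (10 N at 12.5 mm; end stop at 25 mm, 20 N) and springs back when released.
- gauge (a point): Fixed point on the jig, midway between the two dark raised lines of its +y rail (both rails have them, across the rail, at jig x = 61.5 and 71.5 mm), at the rail's top, 24 mm above the bench. A thin brass pointer at each side of the flange, 4 mm behind its front face, hangs over the rail: over the first line at 7.5 mm of travel (6 N), over the second at 17.5 mm (14 N).
- old_former: Bystander: a finished brown wooden former standing on its base, 76 mm diameter tapering to 44 mm, 100 mm tall; origin at the centre of its base. Leave it alone.
- oil_can: Bystander: a dark metal oil can standing upright, 60 mm diameter, 130 mm tall; origin at the centre of its base. Leave it alone.
- wrench: Bystander: a steel wrench lying on the bench; origin under its middle, x along it. Leave it alone.
Mind the look-alikes: they are no part of the job. Leave any orange or red look-alike of the blank alone.

How it is judged (in metres and radians):
On the way, in this order (a step that is already met when the one before it is completed fails the run):
1. the blank lies flat on the bed between the rails, flat end towards the flange and not touching it (z of blank in the frame of jig between 0.011 and 0.021 m and angle between blank's own z axis and vertical below 0.1 rad and angle between the x axis of blank and the x axis of jig, either way round below 0.12 rad and y of blank_face in the frame of jig between -0.012 and 0.012 m and x of blank_face in the frame of flange below -0.002 m and contact force between blank and flange below 0.5 N and distance between blank_face and flange below 0.12 m), for 0.1 s.
2. the blank is pushed square against the flange with 6 to 14 N, steadily for three seconds (z of blank in the frame of jig between 0.011 and 0.021 m and angle between blank's own z axis and vertical below 0.1 rad and angle between the x axis of blank and the x axis of jig, either way round below 0.12 rad and y of blank_face in the frame of jig between -0.012 and 0.012 m and contact force between blank and flange between 6 and 14 N and distance between blank_face and flange below 0.015 m and linear speed of blank below 0.01 m/s), for 3 s.
At the end, for the whole second after the job is handed in: The gripper still holds or pushes the blank, flat on the bed (within 5 mm, tilt under 0.1 rad), along the jig within 0.12 rad, its flat end within 12 mm of the centre line and 15 mm of the flange's centre, at rest, pushing the flange with 6 to 14 N (all of step 2 and contact force between the fingers and blank above 3 N); the arm keeps its last pose, push and grip.
It fails at once if the flange is pushed with more than 18.5 N, close to its end stop (x of flange in the frame of jig above 0.0732 m).
It fails at once if a bystander is displaced by more than 30 mm (distance of any of old_former, oil_can, wrench from where it was at the start of the episode above 0.03 m).
It also fails if it takes over 48 s, if anything falls off the work surface, if the arm or the gripper's body presses on something with over 40 N, if the wrist force passes 120 N, or if a joint passes its speed limit or range.

ROBOT

A 7-joint arm with a two-finger parallel gripper is mounted at the origin on the work surface. World frame = base frame: x ahead of the robot, y to its left, z up, the work surface at z = 0. Lengths are in mm, angles in rad, forces in N, time in s.
With the tool pointing down it reaches from about 400 to 750 mm from the base axis. Payload 19.5 kg.
Tool frame: the origin (TCP) lies midway between the tips of the shut fingers; the grasp point (between the pads) lies 19 mm behind it; z points along the fingers, y is the direction in which the jaws open and shut (so a half turn about z gives the same grasp; the last joint's range is limited). The gripper opens to 85 mm and grips with 20 to 120 N. Pads are 22 mm wide; open, the fingers measure 114 mm over their backs; the gripper's body (76 mm by 85 mm) begins 54 mm behind the grasp point. The pads swing forward as they close: fully open they stand 13 mm farther back than shut.
Start: joints at [-1.191, 0.707, -0.028, 1.485, 0.022, 0.951, -0.075], TCP at [235.39, 524.579, 202.068] pointing down, gripper open.
Joint ranges: [-2.71, 2.71], [-0.32, 2.16], [-1.57, 1.52], [0, 2.45], [-1.46, 4.6], [0, 2.02], [-2.83, 2.83]. Speed limits (rad/s): [1.89, 1.89, 2.57, 2.57, 3.01, 3.01, 3.01].

INTERFACE

Orientations are given as a unit quaternion [x, y, z, w].
In Python, from workcell import arm, viewer gives the robot as it stands.
- The arm moves only by the tool apply_moves, never from a script. Its argument "motion" is a list of rows, each an object with "translation": the shift along the tool's x, y, z in m, a list of three; "delta_rot": the turn, a rotation vector about the tool's x, y, z in degrees, a list of three; "grip": the opening, from 0 (shut) to 1 (fully open). In form: [{"translation": [tx, ty, tz], "delta_rot": [ax, ay, az], "grip": grip}, ...]. A call has 1 to 20 rows; each row shifts and turns the pose as measured when the row begins, along the tool's axes as they then stand; what a row does not reach is not made up. A row lasts 1/10 s, in which the tool goes at most 50 mm and 8.59 degrees, less where a joint would pass 70% of its speed; a pose out of reach is approached as far as the arm can. A call is refused whole if a number of a shift passes 0.05 or a number of a turn 8.59, either way. A call with a gripper value outside its range is refused whole. The fingers move at their own pace and stop on an object; "grip_force" is the grip in N (left out, the last holds). Time passes only in rows, so rows that do not move let the fingers close. It gives the time, the measured TCP pose, the force and the opening at its end, in the units of the state.
- arm.read_state(): the state, without advancing time (a new reading comes with each control period).
- viewer.read_camera(name): name is "scene" or "top" or "wrist"; returns the picture (384x512x3 uint8, blue, green, red); there is no depth.
- viewer.calibration(name): a dict with "fx", "fy", "cx", "cy" (pixels), "origin" and "orientation" of the camera in the world; the wrist camera has in their place "hand_eye" (4x4, takes a point from camera to tool coordinates, whose origin is the TCP and whose axes are the flange's). Camera axes: x right, y up, looking along -z (the intrinsics and any distortion apply to the point x, -y, -z); pixel columns grow to the right and rows downward; lengths in mm; the calibration is good to about 2 mm. A picture is of the moment at which its call begins: read the wrist's pose just before it. calibration takes no time and is no camera call.
- arm.job_done(): hands the job in, once; it reports no verdict.
The state is a dict: "t": time; "joints": joint angles; "qd": joint speeds; "joint_torque": joint torques, N m; "ee_pos": TCP position; "tcp_rot": TCP orientation; "force": force on the tool from outside, world axes, zero at the start; "ft_torque": the same for the moment, N m; "opening": finger opening in mm.
Only numpy, scipy, OpenCV 4.12 (cv2) and the standard library are available. Lean on these libraries where they do the work, as an engineer would, in place of code of your own. Each camera call takes 0.05 s, during which the arm holds its last target. There are 200 camera calls.

## Working session

There is one attempt and no reset: what is moved stays moved. The work goes in short steps, Python scripts to look and compute and a tool call to move; the robot and the scene stay as the last step left them, time stands still between calls to the robot, and variables do not carry over. Pictures are saved under pics/ and viewed, about 8 in all and at most 12, crops included, and the job is handed in when it is done.

Besides the shell and the picture viewer there is one more tool, called after "Request:" as name(argument=value, ...), one argument or row to a line, values as JSON. apply_moves: Moves the arm, as the interface text tells. Its arguments: {"type":"object","properties":{"motion":{"type":"array"},"grip_force":{"type":"number"}},"required":["motion"]}

```bash
mkdir -p pics; python3 - <<'E'
from workcell import arm, viewer
import cv2
s=arm.read_state();print(s)
for n in("scene","top"):
    cv2.imwrite(f"pics/{n}0.png",viewer.read_camera(n));print(n,viewer.calibration(n))
print(viewer.calibration("wrist"))
E
```

```text
{'t': 0.0, 'joints': array([-1.19067695,  0.70708066, -0.0276011 ,  1.48498156,  0.02199234,
        0.95089889, -0.07550772]), 'qd': array([-7.59433879e-04, -4.57540912e-04,  1.96216366e-04,  7.32641298e-04,
        7.59096453e-06, -1.67476219e-04,  1.90652910e-03]), 'joint_torque': array([ 8.81896540e-04, -8.83236265e+01,  1.23524409e+00, -2.36165214e+01,
        1.69832411e-02,  6.54362346e-03, -3.25856035e-05]), 'ee_pos': array([235.30669943, 524.33407708, 201.64455684]), 'tcp_rot': array([ 2.09361453e-01,  9.77838176e-01, -5.24912810e-04, -9.29837782e-05]), 'force': array([-0.5873653 ,  0.41423873, -0.17233379]), 'ft_torque': array([-0.01430744, -0.03461658, -0.06141774]), 'opening': 85.52441613934145}
scene {'fx': 411.8140367996191, 'fy': 411.8140367996191, 'cx': 253.07607629127355, 'cy': 189.7147190012885, 'origin': array([1098.46750178, -564.26738343, 1248.02400442]), 'orientation': array([0.2540196 , 0.10275942, 0.34369178, 0.89821518])}
top {'fx': 383.8431322338973, 'fy': 383.8431322338973, 'cx': 254.97802956222793, 'cy': 195.78219705997236, 'origin': array([ 452.63350795,    5.79109189, 1298.67499196]), 'orientation': array([-0.04011428,  0.04141423,  0.71639048, -0.69531316])}
{'fx': 274.4371370358225, 'fy': 274.4371370358225, 'cx': 251.4790708704539, 'cy': 189.8763352171983, 'hand_eye': array([[ 9.91022076e-05,  9.58705404e-01,  2.84401016e-01,
         7.17335091e+01],
       [ 9.99999867e-01, -2.38935866e-04,  4.56984694e-04,
        -1.02595193e-01],
       [ 5.06067299e-04,  2.84400933e-01, -9.58705300e-01,
        -1.71632141e+02],
       [ 0.00000000e+00,  0.00000000e+00,  0.00000000e+00,
         1.00000000e+00]])}
```

View pics/top0.png

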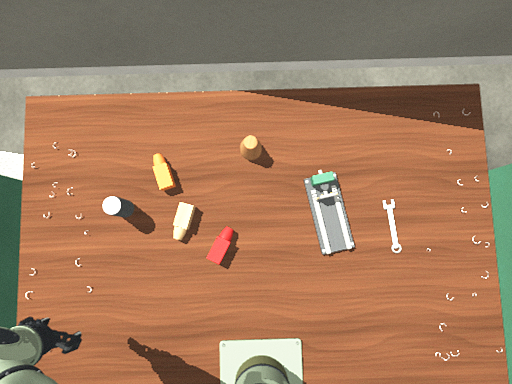

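View pics/scene0.png

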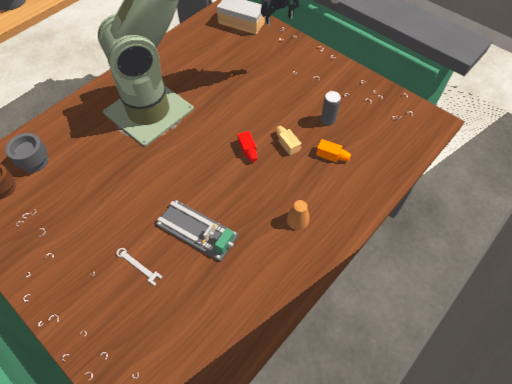

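```bash
cat > h.py <<'E'
import numpy as np, cv2
from scipy.spatial.transform import Rotation as R
from workcell import arm, viewer
def cam(n):
    c=viewer.calibration(n)
    if n=="wrist":
        s=arm.read_state();H=np.array(c["hand_eye"]);r=R.from_quat(s["tcp_rot"]).as_matrix()
        return c,r@H[:3,3]+s["ee_pos"],r@H[:3,:3]
    return c,np.array(c["origin"]),R.from_quat(c["orientation"]).as_matrix()
def ray(C,p,z):
    c,o,r=C
    p=np.atleast_2d(p).astype(float)
    d=np.c_[(p[:,0]-c["cx"])/c["fx"],-(p[:,1]-c["cy"])/c["fy"],-np.ones(len(p))]@r.T
    return o+d*((z-o[2])/d[:,2])[:,None]
def proj(C,P):
    c,o,r=C
    q=(np.atleast_2d(P)-o)@r
    return np.c_[c["cx"]-c["fx"]*q[:,0]/q[:,2],c["cy"]+c["fy"]*q[:,1]/q[:,2]]
E
python3 - <<'E'
from h import *
C=cam("top");im=cv2.imread("pics/top0.png");hsv=cv2.cvtColor(im,cv2.COLOR_BGR2HSV)
print(C[2])
a=ray(C,[[184,220],[181,236],[187,203]],30);print("blank",a)
print("jig green, near corners",ray(C,[[324,178]],66),ray(C,[[306,182],[326,254],[353,246]],20))
for n in("top",):
    b=cv2.resize(im[160:270,150:370],None,fx=3.6,fy=3.6,interpolation=cv2.INTER_CUBIC);cv2.imwrite("pics/crop1.png",b)
for p in [(184,215),(181,235),(164,178),(324,178)]:print(p,hsv[p[1],p[0]])
E
```

```text
[[-2.98609112e-02  9.92908850e-01 -1.15066686e-01]
 [-9.99554057e-01 -2.96489447e-02  3.55355170e-03]
 [ 1.16747108e-04  1.15121486e-01  9.93351413e-01]]
blank [[526.0973707  237.99960748  30.        ]
 [473.81699598 248.30814157  30.        ]
 [582.21619362 227.56009147  30.        ]]
jig green, near corners [[ 646.88688022 -224.60633661   66.        ]] [[ 642.3255583  -171.9237023    20.        ]
 [ 400.69950831 -226.97702202   20.        ]
 [ 424.1530405  -317.47242859   20.        ]]
(184, 215) [ 29  21 255]
(181, 235) [ 18 103 240]
(164, 178) [ 27 103 255]
(324, 178) [ 75  83 238]
```

View pics/crop1.png

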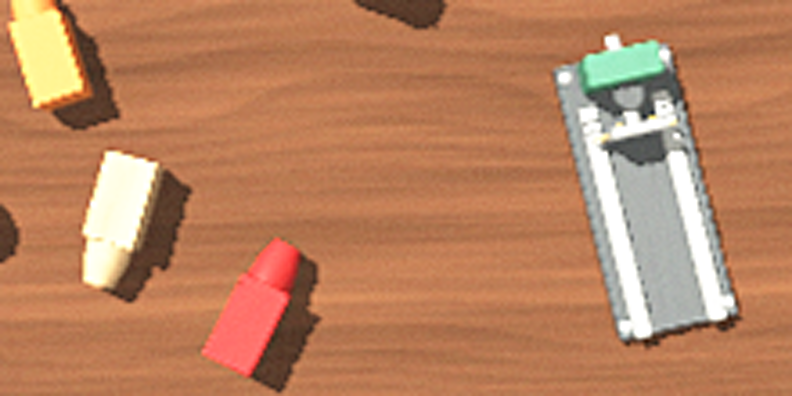

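Request:
apply_moves(
  motion=[
    {"translation": [-0.02, -0.0075, 0], "delta_rot": [0, 0, 0], "grip": 1},
    {"translation": [-0.038, -0.014, 0.003], "delta_rot": [0, 0, 0], "grip": 1},
    {"translation": [-0.038, -0.014, 0.003], "delta_rot": [0, 0, 0], "grip": 1},
    {"translation": [-0.038, -0.014, 0.003], "delta_rot": [0, 0, 0], "grip": 1},
    {"translation": [-0.038, -0.014, 0.003], "delta_rot": [0, 0, 0], "grip": 1},
    {"translation": [-0.038, -0.014, 0.003], "delta_rot": [0, 0, 0], "grip": 1},
    {"translation": [-0.038, -0.014, 0.003], "delta_rot": [0, 0, 0], "grip": 1},
    {"translation": [-0.038, -0.014, 0.003], "delta_rot": [0, 0, 0], "grip": 1},
    {"translation": [-0.038, -0.014, 0.003], "delta_rot": [0, 0, -3], "grip": 1},
    {"translation": [-0.03, -0.01, 0.003], "delta_rot": [0, 0, -3], "grip": 1},
    {"translation": [-0.02, -0.005, 0], "delta_rot": [0, 0, -3], "grip": 1},
    {"translation": [0, 0, 0], "delta_rot": [0, 0, 0], "grip": 1},
  ],
)

```text
t: 1.3
ee_pos: [533.0, 239.6, 169.6]
tcp_rot: [0.128, 0.992, -0.003, -0.002]
force: [-0.3, 0.3, -0.1]
opening: 85.2
```

```bash
python3 - <<'E'
from h import *
C=cam("wrist");im=viewer.read_camera("wrist");cv2.imwrite("pics/w1.png",im)
s=arm.read_state();print(s["t"],s["ee_pos"],R.from_quat(s["tcp_rot"]).as_matrix().round(3),C[1],s["joints"])
hsv=cv2.cvtColor(im,cv2.COLOR_BGR2HSV)
E
```

```text
1.35 [531.80928621 240.62261538 169.59283711] [[-0.967  0.254 -0.006]
 [ 0.254  0.967 -0.004]
 [ 0.005 -0.006 -1.   ]] [464.40802559 258.3270117  341.5291314 ] [-0.40763281  0.76289594 -0.14711076  1.48480225  0.129653    0.91091237
  0.71956446]
```

View pics/w1.png

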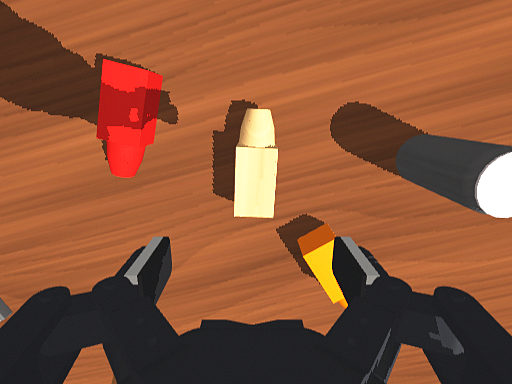

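```bash
python3 - <<'E'
from h import *
C=cam("wrist");im=cv2.imread("pics/w1.png");hsv=cv2.cvtColor(im,cv2.COLOR_BGR2HSV)
m=((hsv[...,0]>12)&(hsv[...,0]<38)&(hsv[...,2]>190)&(hsv[...,1]<130)).astype(np.uint8)
m[:, :200]=0;m[:,300:]=0;m[:100]=0;m[230:]=0
for r in range(104,224,5):
    x=np.flatnonzero(m[r]);print(r,(x.min(),x.max()) if len(x) else None,end=' ')
print()
L=[];Rr=[]
for r in range(160,214):
    x=np.flatnonzero(m[r]);L.append([x.min()-.5,r]);Rr.append([x.max()+.5,r])
L=ray(C,L,46);Rr=ray(C,Rr,46)
for P in(L,Rr):
    vx,vy,x,y=cv2.fitLine(P[:,:2].astype(np.float32),cv2.DIST_HUBER,0,.01,.01).ravel();print(np.degrees(np.arctan2(vy,vx)),x,y)
print(ray(C,[[234,217.5],[274.5,217.5],[235,147.5],[277.5,147.5]],46))
E
```

```text
104 None 109 (np.int64(254), np.int64(267)) 114 (np.int64(251), np.int64(270)) 119 (np.int64(249), np.int64(271)) 124 (np.int64(248), np.int64(272)) 129 (np.int64(247), np.int64(273)) 134 (np.int64(246), np.int64(273)) 139 (np.int64(246), np.int64(274)) 144 (np.int64(245), np.int64(274)) 149 (np.int64(236), np.int64(277)) 154 (np.int64(236), np.int64(277)) 159 (np.int64(236), np.int64(276)) 164 (np.int64(236), np.int64(276)) 169 (np.int64(235), np.int64(276)) 174 (np.int64(235), np.int64(275)) 179 (np.int64(235), np.int64(275)) 184 (np.int64(235), np.int64(275)) 189 (np.int64(235), np.int64(274)) 194 (np.int64(235), np.int64(274)) 199 (np.int64(235), np.int64(274)) 204 (np.int64(234), np.int64(273)) 209 (np.int64(234), np.int64(273)) 214 (np.int64(234), np.int64(273)) 219 None 
-17.641157 530.86505 220.38222
-17.13925 549.33685 262.10846
[[573.32575502 207.75844679  46.        ]
 [585.07449225 253.06049489  46.        ]
 [495.92484781 230.6358231   46.        ]
 [507.4505161  274.77057446  46.        ]]
```

Request:
apply_moves(
  motion=[
    {"translation": [-0.009, 0.004, 0.02], "delta_rot": [-0.3, -0.3, 2], "grip": 1},
    {"translation": [0, 0, 0.03], "delta_rot": [0, 0, 0], "grip": 1},
    {"translation": [0, 0, 0.03], "delta_rot": [0, 0, 0], "grip": 1},
    {"translation": [0, 0, 0.015], "delta_rot": [0, 0, 0], "grip": 1},
    {"translation": [0, 0, 0], "delta_rot": [0, 0, 0], "grip": 1},
  ],
)

```text
t: 1.85
ee_pos: [538.5, 246.3, 71.7]
tcp_rot: [0.146, 0.989, 0.001, -0.0]
force: [1.0, 0.3, -0.1]
opening: 85.5
```

```bash
cat >> h.py <<'E'
def to(p,yaw_y):
    "shift in tool axes (mm) and rotvec (deg) to TCP p, tool pointing down with tool y at world angle yaw_y deg"
    s=arm.read_state();r=R.from_quat(s["tcp_rot"]);a=np.radians(yaw_y)
    y=np.array([np.cos(a),np.sin(a),0]);z=np.array([0,0,-1.]);T=R.from_matrix(np.c_[np.cross(y,z),y,z])
    print("t",s["t"],s["ee_pos"].round(1),"shift",r.inv().apply(np.array(p)-s["ee_pos"]).round(1),"rot",np.degrees((r.inv()*T).as_rotvec()).round(2),"F",s["force"].round(1),"open",round(s["opening"],1))
E
python3 -c "
from h import *
to([540.4,241.5,12],73)"
```

```text
t 1.85 [538.5 246.3  71.7] shift [-3.3 -4.2 59.7] rot [ 0.08 -0.03  0.25] F [ 1.   0.3 -0.1] open 85.5
```

Request:
apply_moves(
  motion=[
    {"translation": [-0.003, -0.004, 0.01], "delta_rot": [0, 0, 0], "grip": 1},
    {"translation": [0, 0, 0.02], "delta_rot": [0, 0, 0], "grip": 1},
    {"translation": [0, 0, 0.02], "delta_rot": [0, 0, 0], "grip": 1},
    {"translation": [0, 0, 0], "delta_rot": [0, 0, 0], "grip": 1},
  ],
)

```text
t: 2.25
ee_pos: [540.5, 242.9, 22.3]
tcp_rot: [0.145, 0.989, 0.002, 0.001]
force: [0.2, -0.6, 0.9]
opening: 85.3
```

```bash
python3 -c "
from h import *
to([540.4,241.5,12],73)"
```

```text
t 2.25 [540.5 242.9  22.3] shift [-0.3 -1.4 10.2] rot [0.22 0.1  0.29] F [ 0.2 -0.6  0.9] open 85.3
```

Request:
apply_moves(
  motion=[
    {"translation": [0, -0.001, 0.01], "delta_rot": [0.2, 0, 0.2], "grip": 1},
    {"translation": [0, 0, 0], "delta_rot": [0, 0, 0], "grip": 0},
    {"translation": [0, 0, 0], "delta_rot": [0, 0, 0], "grip": 0},
    {"translation": [0, 0, 0], "delta_rot": [0, 0, 0], "grip": 0},
    {"translation": [0, 0, 0], "delta_rot": [0, 0, 0], "grip": 0},
    {"translation": [0, 0, 0], "delta_rot": [0, 0, 0], "grip": 0},
    {"translation": [0, 0, 0], "delta_rot": [0, 0, 0], "grip": 0},
    {"translation": [0, 0, 0], "delta_rot": [0, 0, 0], "grip": 0},
  ],
  grip_force=60,
)

```text
t: 3.05
ee_pos: [548.1, 250.2, 24.2]
tcp_rot: [0.146, 0.989, 0.009, 0.01]
force: [0.2, 0.1, -0.8]
opening: 0.2
```

```bash
python3 -c "
from h import *
to([540.4,241.5,112],73)"
```

```text
t 3.05 [548.1 250.2  24.2] shift [  3.3  -8.7 -88.1] rot [1.24 1.01 0.16] F [ 0.2  0.1 -0.8] open 0.2
```

```bash
python3 -c "
from h import *
a=viewer.read_camera('wrist');b=viewer.read_camera('top')
cv2.imwrite('pics/w2.png',np.hstack([a[:, 60:460],cv2.resize(b[150:290,100:260],(400,350))[:384] if 0 else cv2.resize(b[150:280,110:245],(399,384))]))
to([540.4,241.5,112],73)"
```

```text
t 3.15 [547.8 249.8  23.6] shift [  3.2  -8.2 -88.6] rot [1.18 0.97 0.15] F [-0.5  0.4  0.3] open 0.1
```

View pics/w2.png

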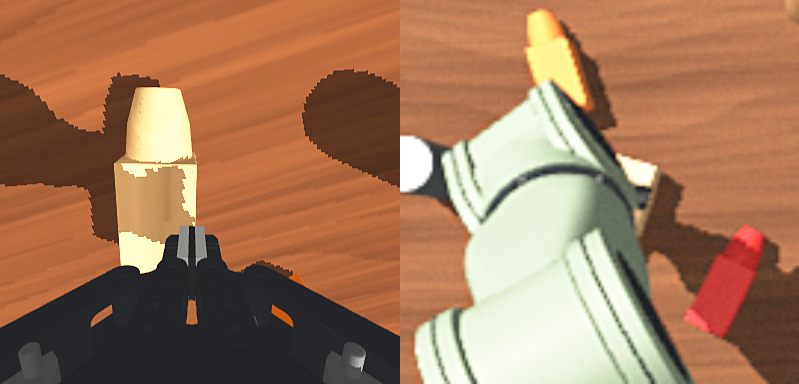

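```bash
python3 -c "
from h import *
C=cam('wrist');s=arm.read_state()
print('tcp px',proj(C,s['ee_pos']),'top',proj(cam('top'),s['ee_pos']))
print('shoulder z46',ray(C,[[177,163],[257,163]],46))
print('prev corners now at',proj(C,[[573.3,207.8,46],[585,253,46],[495.9,230.6,46],[507.4,274.8,46]]))
a=viewer.read_camera('wrist');b=viewer.read_camera('scene')
cv2.imwrite('pics/w3.png',np.hstack([cv2.resize(a[130:290,140:340],None,fx=2,fy=2),cv2.resize(b[80:190,220:345],(364,320))]))
"
```

```text
tcp px [[251.88449662 219.54603979]] top [[180.75926872 213.67303521]]
shoulder z46 [[494.06979489 222.80808533  46.        ]
 [506.89149039 264.54934376  46.        ]]
prev corners now at [[200.91770996 287.30324992]
 [274.45198    283.83673332]
 [191.64172727 162.02956046]
 [275.23192637 158.46135183]]
```

View pics/w3.png

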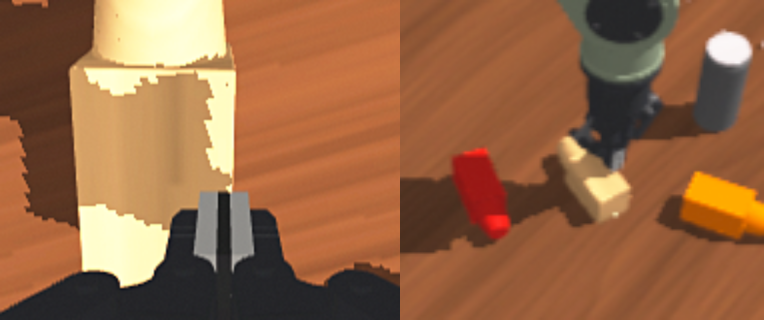

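Request:
apply_moves(
  motion=[
    {"translation": [0, 0, -0.02], "delta_rot": [0, 0, 0], "grip": 0},
    {"translation": [0, 0, -0.04], "delta_rot": [0.6, 0.5, 0], "grip": 0},
    {"translation": [0.01, 0, -0.05], "delta_rot": [0.6, 0.5, 0], "grip": 1},
    {"translation": [0, 0, -0.03], "delta_rot": [0, 0, 0], "grip": 1},
    {"translation": [0, 0, 0], "delta_rot": [0, 0, 0], "grip": 1},
    {"translation": [0, 0, 0], "delta_rot": [0, 0, 0], "grip": 1},
    {"translation": [0, 0, 0], "delta_rot": [0, 0, 0], "grip": 1},
  ],
)

```text
t: 3.95
ee_pos: [534.1, 249.1, 165.1]
tcp_rot: [0.147, 0.989, -0.003, -0.004]
force: [0.7, 0.0, -0.6]
opening: 72.0
```

```bash
python3 -c "
from h import *
to([540.4,241.5,112],73)
C=cam('wrist')
a=viewer.read_camera('wrist');b=viewer.read_camera('top')
to([540.4,241.5,112],73)
cv2.imwrite('pics/w4raw.png',a)
cv2.imwrite('pics/w4.png',np.hstack([cv2.resize(a[80:280,160:360],None,fx=2,fy=2),cv2.resize(b[190:260,160:230],(400,400))]))
"
```

```text
t 3.95 [534.1 249.1 165.1] shift [-8.6 -5.  53.1] rot [-0.46 -0.4   0.07] F [ 0.7  0.  -0.6] open 72.0
t 4.05 [533.9 249.  164.7] shift [-8.8 -4.8 52.7] rot [-0.5  -0.44  0.07] F [-0.2  0.  -0.7] open 84.7
```

View pics/w4.png

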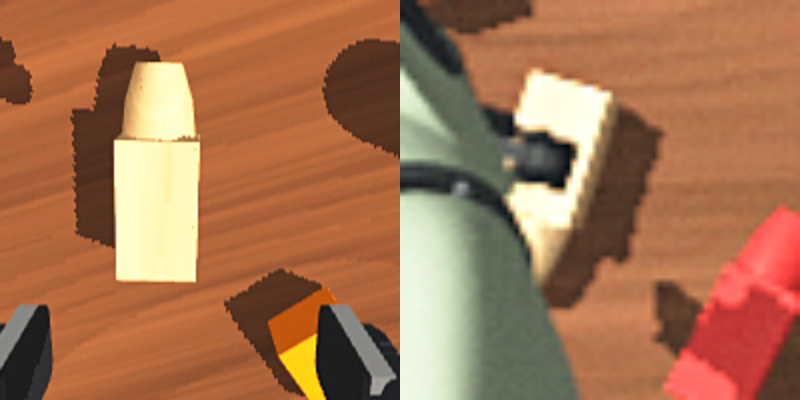

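```bash
cat >> h.py <<'E'
def bar(C,im):
    hsv=cv2.cvtColor(im,cv2.COLOR_BGR2HSV)
    m=((hsv[...,0]>12)&(hsv[...,0]<38)&(hsv[...,2]>190)&(hsv[...,1]<130)).astype(np.uint8)
    n,l,st,_=cv2.connectedComponentsWithStats(m);i=1+np.argmax(st[1:,4]);x,y,w,h,a=st[i];print("px box",x,y,w,h,a)
    q=l==i;rows=[r for r in range(y,y+h) if q[r].sum()>.9*w]
    L=[];Q=[]
    for r in rows[4:-4]:
        c=np.flatnonzero(q[r]);L.append([c.min()-.5,r]);Q.append([c.max()+.5,r])
    L=ray(C,L,46);Q=ray(C,Q,46)
    for P in(L,Q):
        vx,vy,*_=cv2.fitLine(P[:,:2].astype(np.float32),cv2.DIST_HUBER,0,.01,.01).ravel();print("yaw",np.degrees(np.arctan(vy/vx)))
    c=(L+Q)/2;print("len",np.linalg.norm(c[0]-c[-1])*(len(rows))/(len(rows)-9),"wid",np.linalg.norm(L-Q,axis=1).mean(),"mid",c.mean(0))
E
python3 -c "
from h import *
bar(cam('wrist'),cv2.imread('pics/w4raw.png'))
"
```

```text
px box 217 111 43 110 3899
yaw -17.666739
yaw -18.361462
len 78.5549188830227 wid 45.22360824281759 mid [537.06177855 230.89448347  46.        ]
```

```bash
python3 -c "
from h import *
to([537,231,60],72)"
```

```text
t 4.05 [533.9 249.  164.7] shift [ -9.  -15.4 104.8] rot [-0.5  -0.43  1.07] F [-0.2  0.  -0.7] open 84.7
```

Request:
apply_moves(
  motion=[
    {"translation": [-0.009, -0.015, 0.005], "delta_rot": [-0.5, -0.4, 1], "grip": 1},
    {"translation": [0, 0, 0.03], "delta_rot": [0, 0, 0], "grip": 1},
    {"translation": [0, 0, 0.03], "delta_rot": [0, 0, 0], "grip": 1},
    {"translation": [0, 0, 0.02], "delta_rot": [0, 0, 0], "grip": 1},
    {"translation": [0, 0, 0], "delta_rot": [0, 0, 0], "grip": 1},
    {"translation": [0, 0, 0], "delta_rot": [0, 0, 0], "grip": 1},
  ],
)

```text
t: 4.65
ee_pos: [536.8, 230.4, 73.4]
tcp_rot: [0.156, 0.988, -0.001, -0.002]
force: [0.3, 0.2, -0.3]
opening: 85.3
```

```bash
python3 -c "
from h import *
to([537,231,10],72)"
```

```text
t 4.65 [536.8 230.4  73.4] shift [-0.3  0.8 63.4] rot [-0.19 -0.25  0.02] F [ 0.3  0.2 -0.3] open 85.3
```

Request:
apply_moves(
  motion=[
    {"translation": [0, 0.001, 0.02], "delta_rot": [-0.2, -0.2, 0], "grip": 1},
    {"translation": [0, 0, 0.02], "delta_rot": [0, 0, 0], "grip": 1},
    {"translation": [0, 0, 0.02], "delta_rot": [0, 0, 0], "grip": 1},
    {"translation": [0, 0, 0.002], "delta_rot": [0, 0, 0], "grip": 1},
  ],
)

```text
t: 5.05
ee_pos: [539.1, 232.4, 13.7]
tcp_rot: [0.156, 0.988, 0.002, 0.002]
force: [-0.3, 0.8, 0.2]
opening: 85.4
```

```bash
python3 -c "
from h import *
to([537,231,10],72)
b=viewer.read_camera('scene');a=viewer.read_camera('wrist');cv2.imwrite('pics/w5.png',np.hstack([cv2.resize(a[130:290,130:370],None,fx=1.8,fy=1.8),cv2.resize(b[90:180,230:325],(304,288))]))
"
```

```text
t 5.05 [539.1 232.4  13.7] shift [ 1.6 -2.   3.7] rot [0.22 0.18 0.02] F [-0.3  0.8  0.2] open 85.4
```

View pics/w5.png

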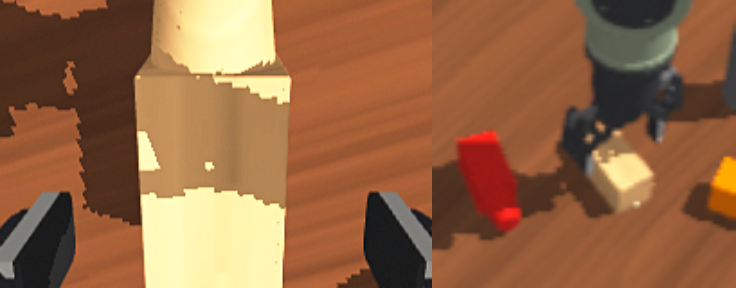

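Request:
apply_moves(
  motion=[
    {"translation": [-0.001, 0, 0.003], "delta_rot": [0, 0, 0], "grip": 0.7},
    {"translation": [0, 0, 0], "delta_rot": [0, 0, 0], "grip": 0.6},
    {"translation": [0, 0, 0], "delta_rot": [0, 0, 0], "grip": 0.6},
  ],
  grip_force=30,
)

```text
t: 5.45
ee_pos: [542.4, 233.0, 15.3]
tcp_rot: [0.156, 0.988, 0.003, 0.004]
force: [-0.1, -0.2, 0.2]
opening: 51.2
```

Request:
apply_moves(
  motion=[
    {"translation": [0, 0, 0], "delta_rot": [0, 0, 0], "grip": 0.5},
    {"translation": [0, 0, 0], "delta_rot": [0, 0, 0], "grip": 0.5},
  ],
)

```text
t: 5.65
ee_pos: [542.7, 233.1, 16.1]
tcp_rot: [0.156, 0.988, 0.004, 0.005]
force: [-0.7, -0.1, -0.1]
opening: 42.3
```

```bash
python3 -c "
from h import *
to([537,231,10],72)"
```

```text
t 5.65 [542.7 233.1  16.1] shift [ 4.8 -3.8  6. ] rot [ 0.49  0.47 -0.01] F [-0.7 -0.1 -0.1] open 42.3
```

```bash
python3 -c "
from h import *
b=viewer.read_camera('scene');a=viewer.read_camera('wrist');cv2.imwrite('pics/w6.png',np.hstack([cv2.resize(a[130:290,130:370],None,fx=1.8,fy=1.8),cv2.resize(b[90:180,230:325],(304,288),interpolation=cv2.INTER_CUBIC)]))
to([537,231,10],72)
C=cam('scene');s=arm.read_state();p=proj(C,s['ee_pos'])[0];print((p-[230,90])*3.2+[432,0],(proj(C,s['ee_pos']+[0,0,20])[0]-[230,90])*3.2+[432,0])
"
```

```text
t 5.75 [542.7 233.1  16. ] shift [ 4.8 -3.8  5.9] rot [ 0.49  0.47 -0.  ] F [-0.4  0.4  0. ] open 42.5
[619.06984228 174.10393146] [620.15043742 163.46606961]
```

View pics/w6.png

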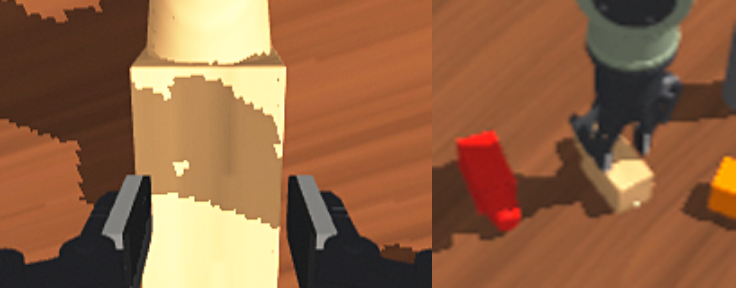

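Request:
apply_moves(
  motion=[
    {"translation": [0, 0, 0], "delta_rot": [0, 0, 0], "grip": 1},
    {"translation": [0.001, -0.001, 0], "delta_rot": [0.1, 0.1, 0], "grip": 1},
    {"translation": [0.001, -0.001, 0], "delta_rot": [0.2, 0.2, 0], "grip": 1},
    {"translation": [0.004, -0.003, 0.004], "delta_rot": [0.3, 0.3, 0], "grip": 1},
    {"translation": [0.001, -0.001, 0.006], "delta_rot": [0.1, 0.1, 0], "grip": 1},
    {"translation": [0.001, -0.001, 0.006], "delta_rot": [0.1, 0.1, 0], "grip": 1},
  ],
)

```text
t: 6.35
ee_pos: [532.1, 228.6, -0.8]
tcp_rot: [0.156, 0.988, -0.003, -0.004]
force: [-0.1, -0.4, -0.7]
opening: 85.2
```

```bash
python3 -c "
from h import *
to([537,231,-15],72)"
```

```text
t 6.35 [532.1 228.6  -0.8] shift [-4.   3.9 14.1] rot [-0.37 -0.38 -0.  ] F [-0.1 -0.4 -0.7] open 85.2
```

Request:
apply_moves(
  motion=[
    {"translation": [-0.004, 0.004, 0.004], "delta_rot": [-0.4, -0.4, 0], "grip": 1},
    {"translation": [0, 0, 0.005], "delta_rot": [0, 0, 0], "grip": 1},
    {"translation": [0, 0, 0.004], "delta_rot": [0, 0, 0], "grip": 1},
  ],
)

```text
t: 6.65
ee_pos: [537.2, 231.3, -15.9]
tcp_rot: [0.156, 0.988, 0.0, 0.0]
force: [0.2, -0.0, 0.0]
opening: 85.2
```

```bash
python3 -c "
from h import *
to([537,231,-15],72)"
```

```text
t 6.65 [537.2 231.3 -15.9] shift [ 0.1 -0.3 -0.9] rot [ 0.03  0.01 -0.  ] F [ 0.2 -0.   0. ] open 85.2
```

Request:
apply_moves(
  motion=[
    {"translation": [0, 0, 0], "delta_rot": [0, 0, 0], "grip": 0.5},
    {"translation": [0, 0, 0], "delta_rot": [0, 0, 0], "grip": 0.4},
    {"translation": [0, 0, 0], "delta_rot": [0, 0, 0], "grip": 0.3},
    {"translation": [0, 0, 0], "delta_rot": [0, 0, 0], "grip": 0.3},
    {"translation": [0, 0, 0], "delta_rot": [0, 0, 0], "grip": 0.3},
  ],
  grip_force=50,
)

```text
t: 7.15
ee_pos: [537.1, 231.2, -16.1]
tcp_rot: [0.156, 0.988, 0.0, 0.0]
force: [-0.3, 0.6, -0.8]
opening: 45.6
```

```bash
python3 -c "
from h import *
to([537,231,-15],72)
C=cam('top');im=cv2.imread('pics/top0.png')
cv2.imwrite('pics/jig.png',cv2.resize(im[165:265,295:365],(560,800)[::1])[:600] if 0 else cv2.resize(im[165:260,298:360],None,fx=6,fy=6,interpolation=cv2.INTER_CUBIC))
"
```

```text
t 7.15 [537.1 231.2 -16.1] shift [ 0.1 -0.3 -1.1] rot [ 0.02 -0.    0.  ] F [-0.3  0.6 -0.8] open 45.6
```

View pics/jig.png

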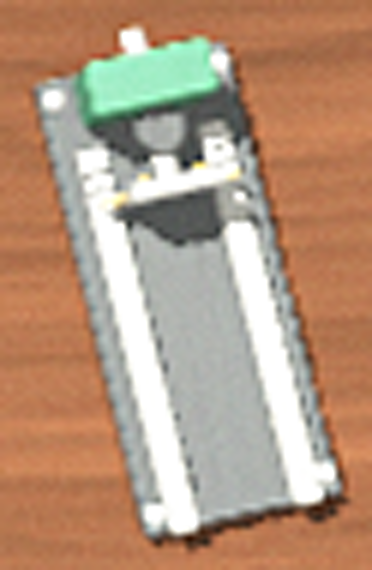

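```bash
python3 - <<'E'
from h import *
C=cam('top');im=cv2.imread('pics/top0.png');g=im.min(2).astype(float)
hsv=cv2.cvtColor(im,cv2.COLOR_BGR2HSV)
# rails: bright per row; split left/right
pl=[];pr=[]
for r in range(206,248):
    w=g[r,300:360];on=w>200
    n,l,st,ce=cv2.connectedComponentsWithStats(on[None].astype(np.uint8))
    runs=[(st[i,0],st[i,2]) for i in range(1,n) if st[i,2]>=3]
    if r%8==0:print(r,runs)
    if len(runs)==2:
        for (a,k),o in zip(runs,(pl,pr)):
            xs=np.arange(a-2,a+k+2);ww=np.clip(w[xs]-130,0,None);o.append([300+(xs*ww).sum()/ww.sum(),r])
f=[]
for o in(pl,pr):
    P=ray(C,o,24)[:,:2];vx,vy,x,y=cv2.fitLine(P.astype(np.float32),cv2.DIST_HUBER,0,.01,.01).ravel()
    if vx<0:vx,vy=-vx,-vy
    f.append((x,y));print("yaw",np.degrees(np.arctan2(vy,vx)),x,y,len(o),(P@[-vy,vx]).std())
# separation
n=np.array([-vy,vx]);print("sep",(np.array(f[0])-f[1])@n,"mid line pt",(np.array(f[0])+f[1])/2)
m=((hsv[...,0]>65)&(hsv[...,0]<90)&(hsv[...,1]>60)).astype(np.uint8);m[:,:300]=0;m[:,350:]=0;m[:160]=0;m[195:]=0
r=cv2.minAreaRect(cv2.findNonZero(m));print(r,ray(C,cv2.boxPoints(r),66))
print("near bed corners",ray(C,[[298+150/6,165+540/6],[298+340/6,165+505/6]],16),"rail ends",ray(C,[[298+181/6,165+530/6],[298+310/6,165+503/6]],24))
print("flange top front",ray(C,[[298+120/6,165+210/6],[298+235/6,165+180/6]],66))
E
```

```text
208 [(np.int32(15), np.int32(5)), (np.int32(36), np.int32(6))]
216 [(np.int32(17), np.int32(5)), (np.int32(38), np.int32(6))]
224 [(np.int32(19), np.int32(5)), (np.int32(41), np.int32(5))]
232 [(np.int32(21), np.int32(5)), (np.int32(43), np.int32(5))]
240 [(np.int32(23), np.int32(5)), (np.int32(45), np.int32(5))]
yaw 11.275576 505.3998 -213.95772 42 0.5311949004399393
yaw 11.63718 501.2223 -286.2615 42 1.0012721365779458
sep 69.97489 mid line pt [ 503.31104 -250.10962]
((321.9411926269531, 178.26470947265625), (10.186494827270508, 23.525955200195312), 75.96376037597656) [[ 654.31017312 -177.10358745   66.        ]
 [ 670.8985511  -252.29656128   66.        ]
 [ 638.13344941 -258.59250397   66.        ]
 [ 621.6515436  -183.61357089   66.        ]]
near bed corners [[ 397.56704662 -217.62711135   16.        ]
 [ 413.51628912 -323.38335131   16.        ]] rail ends [[ 402.81424065 -233.47642445   24.        ]
 [ 415.33678313 -304.94986834   24.        ]]
flange top front [[ 575.6454052  -201.60689895   66.        ]
 [ 590.03515353 -264.35309805   66.        ]]
```

Request:
apply_moves(
  motion=[
    {"translation": [0, 0, -0.01], "delta_rot": [0, 0, 0], "grip": 0.3},
    {"translation": [0, 0, -0.03], "delta_rot": [0, 0, 0], "grip": 0.3},
    {"translation": [0, 0, -0.04], "delta_rot": [0, 0, 0], "grip": 0.3},
    {"translation": [0, 0, -0.04], "delta_rot": [0, 0, 0], "grip": 0.3},
    {"translation": [0, 0, 0], "delta_rot": [0, 0, 0], "grip": 0.3},
  ],
)

```text
t: 7.65
ee_pos: [536.6, 231.0, 110.4]
tcp_rot: [0.156, 0.988, -0.0, -0.0]
force: [0.8, 0.2, -2.6]
opening: 45.2
```

Request:
apply_moves(
  motion=[
    {"translation": [-0.006, -0.02, 0], "delta_rot": [0, 0, 0], "grip": 0.3},
    {"translation": [-0.012, -0.041, 0], "delta_rot": [0, 0, -2.7], "grip": 0.3},
    {"translation": [-0.01, -0.042, 0], "delta_rot": [0, 0, -2.7], "grip": 0.3},
    {"translation": [-0.008, -0.042, 0], "delta_rot": [0, 0, -2.7], "grip": 0.3},
    {"translation": [-0.006, -0.0425, 0], "delta_rot": [0, 0, -2.7], "grip": 0.3},
    {"translation": [-0.004, -0.043, 0], "delta_rot": [0, 0, -2.7], "grip": 0.3},
    {"translation": [-0.002, -0.043, 0], "delta_rot": [0, 0, -2.7], "grip": 0.3},
    {"translation": [0, -0.043, 0], "delta_rot": [0, 0, -2.7], "grip": 0.3},
    {"translation": [0.002, -0.043, 0], "delta_rot": [0, 0, -2.7], "grip": 0.3},
    {"translation": [0.004, -0.04, 0], "delta_rot": [0, 0, -2.7], "grip": 0.3},
    {"translation": [0.004, -0.025, 0], "delta_rot": [0, 0, -2.7], "grip": 0.3},
    {"translation": [0, -0.01, 0], "delta_rot": [0, 0, -1], "grip": 0.3},
    {"translation": [0, 0, 0], "delta_rot": [0, 0, 0], "grip": 0.3},
  ],
)

```text
t: 8.95
ee_pos: [524.0, -226.2, 110.3]
tcp_rot: [-0.098, 0.995, 0.001, 0.0]
force: [0.6, -0.5, -1.8]
opening: 45.6
```

```bash
python3 -c "
from h import *
to([524.9,-245.7,110],101.5)"
```

```text
t 8.95 [ 524.  -226.2  110.3] shift [  3.  -19.3   0.3] rot [ 0.07  0.02 -0.22] F [ 0.6 -0.5 -1.8] open 45.6
```

Request:
apply_moves(
  motion=[
    {"translation": [0.003, -0.019, 0.015], "delta_rot": [0, 0, -0.2], "grip": 0.3},
    {"translation": [0, 0, 0.02], "delta_rot": [0, 0, 0], "grip": 0.3},
    {"translation": [0, 0, 0], "delta_rot": [0, 0, 0], "grip": 0.3},
    {"translation": [0, 0, 0], "delta_rot": [0, 0, 0], "grip": 0.3},
  ],
)

```text
t: 9.35
ee_pos: [525.2, -242.8, 75.3]
tcp_rot: [-0.1, 0.995, 0.001, 0.0]
force: [0.3, 0.5, -0.6]
opening: 45.6
```

```bash
python3 -c "
from h import *
to([524.9,-245.7,60],101.5)
C=cam('wrist');np.save('c.npy',np.c_[C[1],C[2]])
im=viewer.read_camera('wrist');cv2.imwrite('pics/w7.png',im)
to([524.9,-245.7,60],101.5)
# predicted rail edge pixels
a=np.radians(11.46);u=np.array([np.cos(a),np.sin(a),0]);n=np.array([-u[1],u[0],0]);o=np.array([534.7,-243.7,0])
for y in(42,28,-28,-42):
  print(y,[proj(C,o+x*u+y*n+[0,0,24])[0].round(1) for x in(-130,-60,0,50)])
"
```

```text
t 9.35 [ 525.2 -242.8   75.3] shift [ 0.8 -2.8 15.3] rot [ 0.12  0.05 -0.  ] F [ 0.3  0.5 -0.6] open 45.6
t 9.4 [ 525.2 -242.5   75.3] shift [ 0.9 -3.1 15.3] rot [0.13 0.06 0.02] F [ 0.6  0.1 -2.2] open 44.9
42 [array([306.1,  38.5]), array([301.1, 136. ]), array([297.4, 206.5]), array([294.8, 257.9])]
28 [array([286.9,  38.4]), array([283.6, 136. ]), array([281.2, 206.5]), array([279.5, 257.9])]
-28 [array([209.9,  38.3]), array([213.6, 135.9]), array([216.3, 206.5]), array([218.3, 258. ])]
-42 [array([190.6,  38.3]), array([196.1, 135.9]), array([200.1, 206.5]), array([202.9, 258. ])]
```

View pics/w7.png

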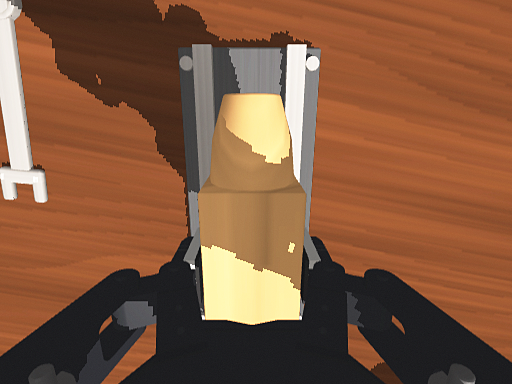

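Request:
apply_moves(
  motion=[
    {"translation": [0.001, -0.003, 0.01], "delta_rot": [0.1, 0, 0], "grip": 0.3},
    {"translation": [0, 0, 0.015], "delta_rot": [0, 0, 0], "grip": 0.3},
    {"translation": [0, 0, 0.015], "delta_rot": [0, 0, 0], "grip": 0.3},
    {"translation": [0, 0, 0.01], "delta_rot": [0, 0, 0], "grip": 0.3},
    {"translation": [0, 0, 0], "delta_rot": [0, 0, 0], "grip": 0.3},
  ],
)

```text
t: 9.9
ee_pos: [526.3, -245.1, 25.0]
tcp_rot: [-0.101, 0.995, -0.001, 0.002]
force: [-0.2, -0.5, -2.0]
opening: 45.4
```

```bash
python3 -c "
from h import *
to([524.9,-245.7,0.5],101.5)"
```

```text
t 9.9 [ 526.3 -245.1   25. ] shift [ 1.5 -0.3 24.5] rot [-0.1   0.23  0.1 ] F [-0.2 -0.5 -2. ] open 45.4
```

Request:
apply_moves(
  motion=[
    {"translation": [0.001, 0, 0.01], "delta_rot": [0, 0.2, 0.1], "grip": 0.3},
    {"translation": [0, 0, 0.006], "delta_rot": [0, 0, 0], "grip": 0.3},
    {"translation": [0, 0, 0.003], "delta_rot": [0, 0, 0], "grip": 0.3},
    {"translation": [0, 0, 0.002], "delta_rot": [0, 0, 0], "grip": 0.3},
    {"translation": [0, 0, 0.002], "delta_rot": [0, 0, 0], "grip": 0.3},
  ],
)

```text
t: 10.4
ee_pos: [526.0, -245.6, 1.5]
tcp_rot: [-0.1, 0.995, -0.001, 0.001]
force: [0.3, 0.3, -0.9]
opening: 45.1
```

```bash
python3 -c "
from h import *
to([524.9,-245.7,0.5],101.5)"
```

```text
t 10.4 [ 526.  -245.6    1.5] shift [1.1 0.1 1. ] rot [-0.16  0.11 -0.01] F [ 0.3  0.3 -0.9] open 45.1
```

Request:
apply_moves(
  motion=[
    {"translation": [0, 0, 0.001], "delta_rot": [-0.1, 0.1, 0], "grip": 0.3},
    {"translation": [0, 0, 0.001], "delta_rot": [0, 0, 0], "grip": 0.3},
    {"translation": [0, 0, 0], "delta_rot": [0, 0, 0], "grip": 0.3},
  ],
)

```text
t: 10.7
ee_pos: [526.3, -245.7, -0.2]
tcp_rot: [-0.1, 0.995, -0.001, 0.0]
force: [-0.2, 0.4, -1.8]
opening: 45.4
```

```bash
python3 -c "
from h import *
to([524.9,-245.7,0],101.5)
print(arm.read_state()['ft_torque'])
im=viewer.read_camera('scene');p=proj(cam('scene'),[530,-245,30])[0].astype(int);print(p)
cv2.imwrite('pics/s8.png',cv2.resize(im[180:270,140:250],None,fx=6,fy=6,interpolation=cv2.INTER_CUBIC))
to([524.9,-245.7,0],101.5)
"
```

```text
t 10.7 [ 5.263e+02 -2.457e+02 -2.000e-01] shift [ 1.4  0.3 -0.2] rot [-0.08  0.03 -0.01] F [-0.2  0.4 -1.8] open 45.4
[-0.04306855 -0.02999863 -0.05170458]
[193 225]
t 10.75 [ 5.263e+02 -2.457e+02 -2.000e-01] shift [ 1.4  0.3 -0.2] rot [-0.08  0.04 -0.01] F [ 0.5 -0.  -1.6] open 45.5
```

View pics/s8.png

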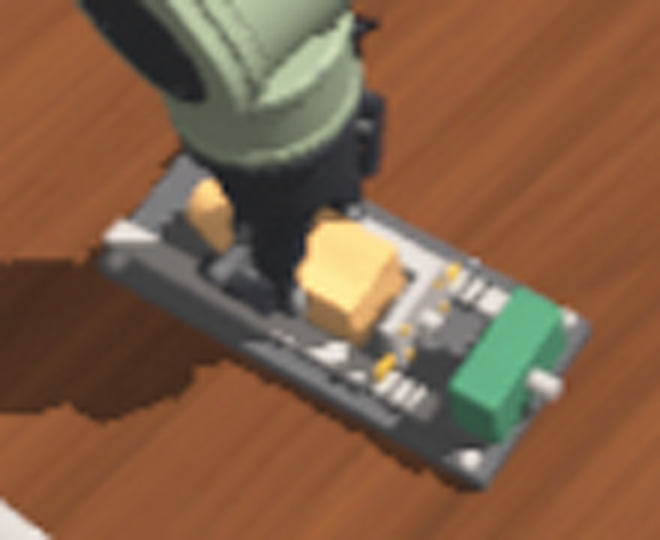

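Request:
apply_moves(
  motion=[
    {"translation": [0, 0, 0.0007], "delta_rot": [0, 0, 0], "grip": 0.3},
    {"translation": [0, 0, 0.0007], "delta_rot": [0, 0, 0], "grip": 0.3},
    {"translation": [0, 0, 0], "delta_rot": [0, 0, 0], "grip": 0.3},
  ],
)

```text
t: 11.05
ee_pos: [526.4, -245.8, -0.1]
tcp_rot: [-0.1, 0.995, -0.001, 0.001]
force: [-0.0, 0.4, -2.1]
opening: 45.2
```

Request:
apply_moves(
  motion=[
    {"translation": [-0.001, 0, 0], "delta_rot": [0, 0, 0], "grip": 0.3},
    {"translation": [-0.002, 0, 0], "delta_rot": [0, 0, 0], "grip": 0.3},
    {"translation": [-0.002, 0, 0], "delta_rot": [0, 0, 0], "grip": 0.3},
    {"translation": [-0.002, 0, 0], "delta_rot": [0, 0, 0], "grip": 0.3},
    {"translation": [-0.001, 0, 0], "delta_rot": [0, 0, 0], "grip": 0.3},
  ],
)

```text
t: 11.55
ee_pos: [535.0, -244.1, -0.3]
tcp_rot: [-0.1, 0.995, -0.001, 0.001]
force: [-1.5, -0.3, 1.6]
opening: 45.6
```

```bash
cat >> h.py <<'E'
def fu(k=8):
    "averaged push force along the jig, over camera-period readings"
    a=np.radians(11.46);f=[]
    for _ in range(k):
        f.append(arm.read_state()["force"]);viewer.read_camera("wrist")
    f=np.array(f);print("push",(-f@[np.cos(a),np.sin(a),0]).mean().round(2),"Fz",f[:,2].mean().round(2))
E
python3 -c "
from h import *
fu(6);to([524.9,-245.7,-1],101.5)"
```

```text
push 0.34 Fz 0.01
t 11.85 [ 5.348e+02 -2.442e+02 -2.000e-01] shift [10.   0.5  0.7] rot [-0.12  0.07 -0.03] F [ 0.5  1.1 -0.7] open 45.7
```

Request:
apply_moves(
  motion=[
    {"translation": [-0.001, 0, 0], "delta_rot": [0, 0, 0], "grip": 0.3},
    {"translation": [-0.0015, 0, 0], "delta_rot": [0, 0, 0], "grip": 0.3},
    {"translation": [-0.0015, 0, 0], "delta_rot": [0, 0, 0], "grip": 0.3},
    {"translation": [-0.0015, 0, 0], "delta_rot": [0, 0, 0], "grip": 0.3},
    {"translation": [-0.001, 0, 0], "delta_rot": [0, 0, 0], "grip": 0.3},
  ],
)

```text
t: 12.35
ee_pos: [541.3, -243.0, -0.3]
tcp_rot: [-0.1, 0.995, -0.001, 0.0]
force: [-0.1, 0.4, -0.1]
opening: 45.3
```

```bash
python3 -c "
from h import *
fu(6);to([524.9,-245.7,-1],101.5)"
```

```text
push -0.98 Fz -0.75
t 12.65 [ 5.412e+02 -2.430e+02 -3.000e-01] shift [16.5  0.6  0.7] rot [-0.12  0.03 -0.05] F [ 0.3 -1.  -0.4] open 45.2
```

Request:
apply_moves(
  motion=[
    {"translation": [-0.001, 0, 0], "delta_rot": [0, 0, 0], "grip": 0.3},
    {"translation": [-0.0015, 0, 0], "delta_rot": [0, 0, 0], "grip": 0.3},
    {"translation": [-0.0015, 0, 0], "delta_rot": [0, 0, 0], "grip": 0.3},
    {"translation": [-0.001, 0, 0], "delta_rot": [0, 0, 0], "grip": 0.3},
  ],
)

```text
t: 13.05
ee_pos: [546.0, -242.1, -0.3]
tcp_rot: [-0.1, 0.995, -0.001, 0.0]
force: [-1.3, 0.3, 0.9]
opening: 45.5
```

```bash
python3 -c "
from h import *
fu(6);to([524.9,-245.7,-1],101.5)"
```

```text
push -0.18 Fz -0.33
t 13.35 [ 5.460e+02 -2.421e+02 -3.000e-01] shift [21.3  0.7  0.7] rot [-0.12  0.   -0.06] F [ 0.3  0.3 -1.1] open 45.6
```

Request:
apply_moves(
  motion=[
    {"translation": [-0.001, 0, 0], "delta_rot": [0, 0, 0], "grip": 0.3},
    {"translation": [-0.0015, 0, 0], "delta_rot": [0, 0, 0], "grip": 0.3},
    {"translation": [-0.0015, 0, 0], "delta_rot": [0, 0, 0], "grip": 0.3},
    {"translation": [-0.001, 0, 0], "delta_rot": [0, 0, 0], "grip": 0.3},
  ],
)

```text
t: 13.75
ee_pos: [549.9, -241.4, -0.3]
tcp_rot: [-0.099, 0.995, -0.001, -0.001]
force: [-6.1, -0.5, 4.0]
opening: 45.5
```

```bash
python3 -c "
from h import *
fu(6);to([524.9,-245.7,-1],101.5)"
```

```text
push 4.73 Fz 3.37
t 14.05 [ 5.501e+02 -2.414e+02 -3.000e-01] shift [25.5  0.7  0.7] rot [-0.11 -0.11 -0.08] F [-5.6 -0.2  3.1] open 45.4
```

Request:
apply_moves(
  motion=[
    {"translation": [-0.0015, 0, -0.0003], "delta_rot": [0, 0, 0], "grip": 0.3},
    {"translation": [-0.0015, 0, 0], "delta_rot": [0, 0, 0], "grip": 0.3},
    {"translation": [-0.0015, 0, 0], "delta_rot": [0, 0, 0], "grip": 0.3},
  ],
)

```text
t: 14.35
ee_pos: [553.6, -240.7, -0.3]
tcp_rot: [-0.099, 0.995, -0.001, -0.002]
force: [-9.5, -0.4, 6.4]
opening: 45.4
```

```bash
python3 -c "
from h import *
fu(6);to([524.9,-245.7,-1],101.5)"
```

```text
push 7.19 Fz 4.24
t 14.65 [ 5.537e+02 -2.406e+02 -3.000e-01] shift [29.3  0.7  0.8] rot [-0.09 -0.21 -0.09] F [-6.5  0.   3.9] open 45.2
```

Request:
apply_moves(
  motion=[
    {"translation": [-0.0015, 0, -0.0004], "delta_rot": [0, -0.1, 0], "grip": 0.3},
    {"translation": [-0.0015, 0, -0.0004], "delta_rot": [0, -0.1, 0], "grip": 0.3},
    {"translation": [-0.0015, 0, -0.0002], "delta_rot": [0, 0, 0], "grip": 0.3},
    {"translation": [-0.001, 0, 0], "delta_rot": [0, 0, 0], "grip": 0.3},
  ],
)

```text
t: 15.05
ee_pos: [556.1, -240.1, -0.3]
tcp_rot: [-0.099, 0.995, -0.001, -0.004]
force: [-13.9, 0.3, 13.3]
opening: 45.1
```

```bash
python3 -c "
from h import *
fu(6);to([524.9,-245.7,-1],101.5)"
```

```text
push 11.27 Fz 8.46
t 15.35 [ 5.562e+02 -2.401e+02 -2.000e-01] shift [31.7  0.7  1. ] rot [-0.03 -0.39 -0.12] F [-11.4  -0.1   7.9] open 45.5
```

Request:
apply_moves(
  motion=[
    {"translation": [-0.0005, 0, -0.0006], "delta_rot": [0, -0.2, 0], "grip": 0.3},
    {"translation": [-0.001, 0, -0.0006], "delta_rot": [0, -0.2, 0], "grip": 0.3},
    {"translation": [-0.001, 0, -0.0004], "delta_rot": [0, -0.1, 0], "grip": 0.3},
  ],
)

```text
t: 15.65
ee_pos: [555.8, -240.1, -0.0]
tcp_rot: [-0.099, 0.995, 0.0, -0.002]
force: [-8.4, -0.6, -0.3]
opening: 45.4
```

```bash
python3 -c "
from h import *
fu(6);to([524.9,-245.7,-1],101.5)"
```

```text
push 7.88 Fz -2.1
t 15.95 [ 555.9 -240.1    0. ] shift [31.4  0.6  1.1] rot [ 0.03 -0.24 -0.15] F [-7.7 -0.5 -2.9] open 45.3
```

Request:
apply_moves(
  motion=[
    {"translation": [-0.001, 0, 0], "delta_rot": [0, -0.1, 0], "grip": 0.3},
    {"translation": [-0.0015, 0, 0], "delta_rot": [0, -0.1, 0], "grip": 0.3},
    {"translation": [-0.001, 0, 0], "delta_rot": [0, -0.1, 0], "grip": 0.3},
  ],
)

```text
t: 16.25
ee_pos: [556.8, -240.0, -0.3]
tcp_rot: [-0.099, 0.995, 0.0, -0.002]
force: [-11.7, -0.1, 9.7]
opening: 45.1
```

```bash
python3 -c "
from h import *
fu(6);to([524.9,-245.7,-1],101.5)"
```

```text
push 11.17 Fz 8.25
t 16.55 [ 5.567e+02 -2.399e+02 -3.000e-01] shift [32.4  0.6  0.8] rot [ 0.07 -0.26 -0.16] F [-10.9   0.5   7.8] open 45.4
```

Request:
apply_moves(
  motion=[
    {"translation": [-0.001, 0, -0.0006], "delta_rot": [0, -0.1, 0], "grip": 0.3},
    {"translation": [-0.0012, 0, -0.0003], "delta_rot": [0, -0.1, 0], "grip": 0.3},
    {"translation": [-0.0012, 0, -0.0003], "delta_rot": [0, -0.1, 0], "grip": 0.3},
  ],
)

```text
t: 16.85
ee_pos: [557.1, -239.8, -0.2]
tcp_rot: [-0.099, 0.995, 0.001, -0.003]
force: [-9.9, -0.3, 3.5]
opening: 45.2
```

```bash
python3 -c "
from h import *
fu(6);to([524.9,-245.7,-1],101.5)"
```

```text
push 9.52 Fz 1.05
t 17.15 [ 5.571e+02 -2.398e+02 -2.000e-01] shift [32.8  0.5  1. ] rot [ 0.13 -0.33 -0.18] F [-8.9 -0.6  2.1] open 45.6
```

```bash
python3 -c "
from h import *
for _ in range(9): fu(8)
to([524.9,-245.7,-1],101.5)"
```

```text
push 9.19 Fz 1.42
push 9.14 Fz 1.09
push 9.2 Fz 1.05
push 8.89 Fz 1.17
push 9.26 Fz 1.16
push 9.2 Fz 1.02
push 8.88 Fz 1.12
push 9.18 Fz 0.96
push 8.97 Fz 1.26
t 20.75 [ 5.572e+02 -2.398e+02 -2.000e-01] shift [32.8  0.6  1. ] rot [ 0.12 -0.33 -0.18] F [-9.3 -1.   0.9] open 45.4
```

```bash
python3 -c "
from h import *
print(arm.job_done())"
```

```text
the job is handed in; nothing more can be done
None
```

I handed the job in at about 20.8 s, with the gripper still holding the blank on the bed, pushed against the flange. The job-done call gives no verdict.

**What I did:**
- Gripped the blank across its width at mid-bar, which measured 45.4 mm.
- Lowered it between the rails, with its flat end roughly 20 mm short of the flange.
- Slid it against the flange and held the push without moving for about 3.9 s.

**Last checks:**
- **Push:** it stayed at 8.9 to 9.3 N averaged, never near the end stop. It includes a little bed friction.
- **Travel:** about 11 mm from where I estimate first contact, so 8.6 to 9 N by the spring. That is a bit short of the 12.5 mm mid-mark but inside the 6 to 14 N window.
- **Position:** yaw was within 0.2° and tool tilt about 0.35°. The tool was 0.6 mm off the line I planned along the jig.

**What failed or disagreed:**
- **Missed grasps:** on the first two tries the fingertips were about 30 mm higher than the reported tool height. They closed over the top of the blank and nudged it about 10 mm. I corrected the height from the pictures and regrasped.
- **Jig position:** the top and wrist cameras disagreed by about 3 mm along the jig, so I set the push by force.
- **Not confirmed by eye:** I did not look at the pointers against the dark lines at the end, as my picture allowance was used up. I did not re-measure the bystanders; no move went near them.

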